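Snap a bearing bracket into a tilted assembly nest

TASK

Load the bearing bracket into the sloping assembly nest: turn it so that its stepped outline matches the pocket, set its lower end down in the pocket against the toe wall with its upper edge resting on the spring roller, and let go of it there. Then, with the fingers off the lug, press the upper part of the plate down until it snaps under the roller and the plate lies flat on the pocket floor. Neither slam nor overpress it, and leave the other things on the bench as they stand.

Things in the scene. Friction and masses are not known exactly. Their poses are not given: they have to be found in the camera images.
- bracket_mid (a point): The loose aluminium bearing bracket, about 0.22 kg, plate down on the bench. Plate 90 x 70 x 8 mm (along its x, y, z); a step is cut from one corner: all with x under -15 and y over +9 mm is missing. This point: middle of the 90 x 70 outline, 24 mm above the underside (half-way up). z up out of the plate; +x to the full-width end (upper edge in the nest), -x to the stepped end (lower end, toe).
- bracket_lug (a point): Grip point on the bracket's upright lug, 12 mm below its top. Lug 36 mm along x, 14 mm thick along y (pinch it across these), top 48 mm above the underside, centred 14 mm to -x of the plate's middle, y 0. The plate from 18 mm to 59 mm to +x of this point is bare: there to press. Axes as bracket_mid.
- bracket_edge (a point): Middle of the edge of the plate's top face at the bracket's +x end (upper edge in the nest): 45 mm to +x of the plate's middle, 8 mm above the underside. Axes as bracket_mid.
- bracket_toe (a point): Underside edge of the bracket at its -x, stepped end (toe): 45 mm to -x of the plate's middle, y -13 mm, height 0. Axes as bracket_mid.
- pocket: The nest's fixed sloping floor, 0.2 rad; x up the slope, y across, z out of the floor; origin on the floor, 85 mm over the bench. On it a frame of 6 mm high walls forms the pocket; it is clamped (it does not move) anywhere from 7 mm down to 7 mm up the slope of its middle place, and that shift along x is NOT reported: see or feel it. The seated bracket has these axes, its middle at y 0.
- pocket_low (a point): Lower end of the pocket in the frame's middle place: pocket x -45 mm, on the floor; axes as pocket. Shifting with the frame: toe wall, face here; side walls, faces at y +-36.5 mm (1.5 mm clearance a side), up to 76 mm up from here; corner block, 0 to 28 mm up from here, y +11 to +36.5 mm, filling the bracket's missing corner.
- pocket_high (a point): The roller's axis at rest with the frame in its middle place: pocket x +46.5 mm, 12 mm above the floor; shifts with the frame. Free-turning steel roller 12 mm thick, 50 mm long along y, overhangs the seated plate by 4.5 mm; gives way to +x up to 12 mm on a spring (5 N, +0.8 N per mm). Behind it, from 20 to 41 mm up the slope, a spring housing 24 mm high.
- carriage (a joint): How far the roller has been pushed back up the slope from its rest, in m (0 at rest, about 0.003 with the bracket snapped in). Bracket toe against the toe wall and upper edge laid on the roller, the bracket lies 0.2 rad steeper than the floor and stays when let go. Then roughly 10 N (under 20) on its plate, 25 mm above the plate's middle, snaps it in; short of the toe wall it jams.
- nest: The nest's fixed pedestal on the bench; origin on the bench under the pocket's origin, foot 150 x 120 mm, x towards the high side.
- flange: Bystander: steel flange ring lying flat, 68 mm across, 10 mm high; origin at its underside.
- hub0: Bystander: steel wheel hub, flange 56 mm across and 12 mm thick below, neck 32 mm, 40 mm high; origin at its underside.
- hub1: Bystander: another such hub.
- hub2: Bystander: another such hub.
- driver: Bystander: screwdriver lying near the robot's left side.
Things that resemble listed ones, but are neither listed nor needed, are in the scene too. Of the things like the part that bears bracket_mid, leave any that is orange; of the rest the larger one is meant. What is shaped like the nest but orange is not meant.

How it is judged:
By the outcome, as a careful person would: the job done as asked, in the order asked, and still so for the second after the job is handed in, with the robot touching nothing.
It also fails if it takes over 48 s, if anything falls off the work surface, if the arm or the gripper's body presses on something with over 40 N, if the wrist force passes 120 N, or if a joint passes its speed limit or range.

ROBOT

A 7-joint arm with a two-finger parallel gripper is mounted at the origin on the work surface. World frame = base frame: x ahead of the robot, y to its left, z up, the work surface at z = 0. Lengths are in m, angles in degrees, forces in N, time in s.
With the tool pointing down it reaches from about 0.4 to 0.9 m from the base axis. Payload 5.6 kg.
Tool frame: the origin (TCP) lies at the very end of the fingers, on their centre line; the grasp point (between the pads) lies 19 mm behind it; z points along the fingers, y is the line along which they close (so a half turn about z gives the same grasp; the last joint's range is limited). The gripper opens to 92 mm and grips with 3 to 60 N. Pads are 20 mm wide; open, the fingers measure 128 mm over their backs; the gripper's body (75 mm by 189 mm) begins 69 mm behind the grasp point.
Start: joints at [-71.448, 26.786, -0.665, 91.828, 0.344, 61.387, -3.226], TCP at [0.233, 0.607, 0.215] pointing down, gripper open.
Joint ranges: [-144.91, 144.91], [-17.63, 115.5], [-89.93, 88.59], [15.96, 139.68], [-74.01, 254.01], [8.47, 105.57], [-167.45, 167.45]. Speed limits (degrees/s): [147.25, 147.25, 180, 180, 180, 180, 180].

INTERFACE

Orientations are given as a 3x3 rotation matrix whose columns are the frame's x, y, z axes.
In Python, from cell import telemetry, imaging, robot gives the robot as it stands. The module is installed in compiled form; this text tells all that it offers.
- The arm moves only by the shell command python3 -m crank 'ROWS' [FORCE]. ROWS is JSON, a list of rows, each an object of numbers: "dx", "dy", "dz": the shift along the tool's x, y, z in m; "wx", "wy", "wz": the turn, a rotation vector about the tool's x, y, z in degrees; "hand": the finger opening in m, from 0 to 0.0919. In form: [{"dx": .., "dy": .., "dz": .., "wx": .., "wy": .., "wz": .., "hand": ..}, ...]. A call has 1 to 12 rows; each row shifts and turns the commanded pose from where the row before left it, along the tool's axes as they then stand; what a row does not reach is not made up. A row lasts 1/10 s, in which the tool goes at most 50 mm and 8.59 degrees, less where a joint would pass 70% of its speed; a pose out of reach is approached as far as the arm can. A call with a gripper value outside its range is refused whole. The fingers move at their own pace and stop on an object; FORCE is the grip in N (left out, the last holds). Time passes only in rows, so rows that do not move let the fingers close. It gives the time, the measured TCP pose, the force, the opening and the grip force at its end, in the units of the state.
- telemetry.sense(): the state, without advancing time (a new reading comes with each control period).
- imaging.capture(name): name is "scene" or "top"; returns the picture (384x512x3 uint8, red, green, blue); there is no depth.
- imaging.camera_params(name): a dict with "fx", "fy", "cx", "cy" (pixels), "R" (3x3) and "t" (3): a world point X has camera coordinates R X + t. Camera axes: x right, y down, z forward; pixel columns grow to the right and rows downward; lengths in m; the calibration is good to about 2 mm. A picture is of the moment at which its call begins. camera_params takes no time and is no camera call.
- robot.hand_in(): hands the job in; it is judged then, once.
The state is a dict: "time": time; "joints": joint angles; "dq": joint speeds; "joint_torque": joint torques, N m; "position": TCP position; "orientation": TCP orientation; "ft_force": force on the tool from outside, world axes, zero at the start; "torque": the same for the moment, N m; "opening": opening from 0.0 (shut) to 1.0 (fully open); "gripper_force": force on a finger pad.
Only numpy, scipy, OpenCV 4.12 (cv2) and the standard library are available. Lean on these libraries where they do the work, as an engineer would, in place of code of your own. Each camera call takes 0.05 s, during which the arm holds its last target. There are 200 camera calls.

## Working session

There is one attempt and no reset: what is moved stays moved. The work goes in short steps, Python scripts to look and compute and a shell command to move; the robot and the scene stay as the last step left them, time stands still between calls to the robot, and variables do not carry over. Pictures are saved under pics/ and viewed, at most 10 in all, crops included, and the job is handed in when it is done.

```bash
mkdir -p pics
python3 - <<'E'
from cell import telemetry, imaging
import cv2,numpy as np
np.set_printoptions(precision=4,suppress=True)
for n in("scene","top"):
    im=imaging.capture(n); cv2.imwrite(f"pics/{n}0.png",im[:,:,::-1])
    p=imaging.camera_params(n); R=np.array(p["R"]);t=np.array(p["t"]); print(n,p["fx"],p["fy"],p["cx"],p["cy"],R.tolist(),-R.T@t)
s=telemetry.sense(); print(s)
E
```

```text
scene 476.4863016289884 476.4863016289884 252.37829979233828 186.01551347377512 [[-0.49229715810499636, 0.8700514006819875, -0.025574758905132666], [0.46809717606959667, 0.23986118046197488, -0.8505008217885841], [-0.7338450394173238, -0.43067060995463724, -0.5253515811757755]] [1.8155 0.8967 1.0449]
top 378.2374806241775 378.2374806241775 256.61042396291055 178.7777338937282 [[-0.004572820825462975, -0.9999809439134127, 0.004147423264909746], [-0.9956988655556847, 0.004169368152633855, -0.09255477027323249], [0.09253571440703985, -0.004552821020851241, -0.995698957205405]] [0.3356 0.1131 1.3259]
{'time': 0.1, 'joints': array([-71.4481,  26.8327,  -0.6644,  91.8761,   0.3449,  61.3881,
        -3.2256]), 'dq': array([-0.0549, -0.1226, -0.0394, -0.1279,  0.0115,  0.0735,  0.0129]), 'joint_torque': array([  0.0008, -52.1649,  -0.0127, -24.4368,  -0.0568,   0.0141,
         0.0001]), 'position': array([0.233 , 0.6062, 0.2137]), 'orientation': array([[-0.9335,  0.3587, -0.0005],
       [ 0.3587,  0.9335, -0.0016],
       [-0.0001, -0.0017, -1.    ]]), 'ft_force': array([ 0.4217,  0.908 , -0.7716]), 'torque': array([0.0177, 0.0087, 0.0253]), 'gripper_force': 0.0, 'opening': 0.9984652558208114}
```

View pics/scene0.png

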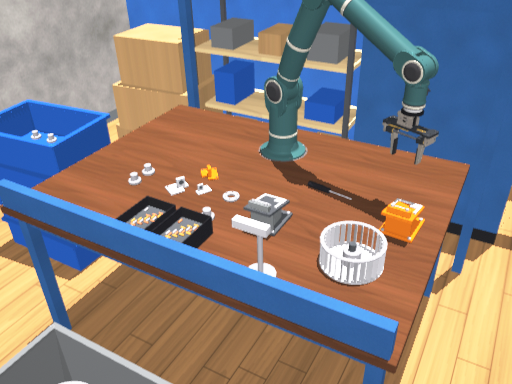

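View pics/top0.png

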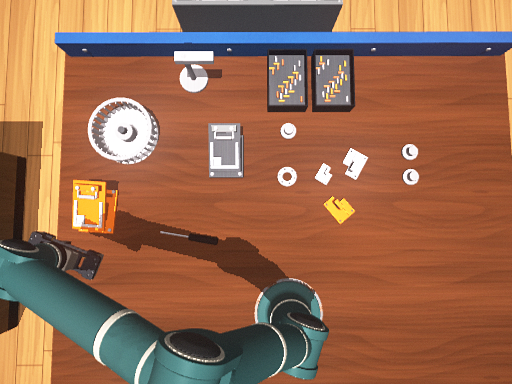

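The top view shows two white brackets, at (355,164) and (324,173), and an orange one at (339,208). The white one at (355,164) is the larger, so it fits the description. The grey nest is at (226,150); the orange nest at (95,207) is not meant. I'll confirm with one enlarged crop of both views.

Run:
```python
import cv2,numpy as np
a=cv2.imread("pics/top0.png")[115:195,200:380]; a=cv2.resize(a,(792,352),interpolation=cv2.INTER_CUBIC)
b=cv2.imread("pics/scene0.png")[170:234,155:299]; b=cv2.resize(b,(560,248),interpolation=cv2.INTER_CUBIC)
o=np.zeros((600,792,3),np.uint8);o[:352]=a;o[352:600,:560]=b
cv2.imwrite("pics/crop1.png",o)
```

```text
(no output)
```

View pics/crop1.png

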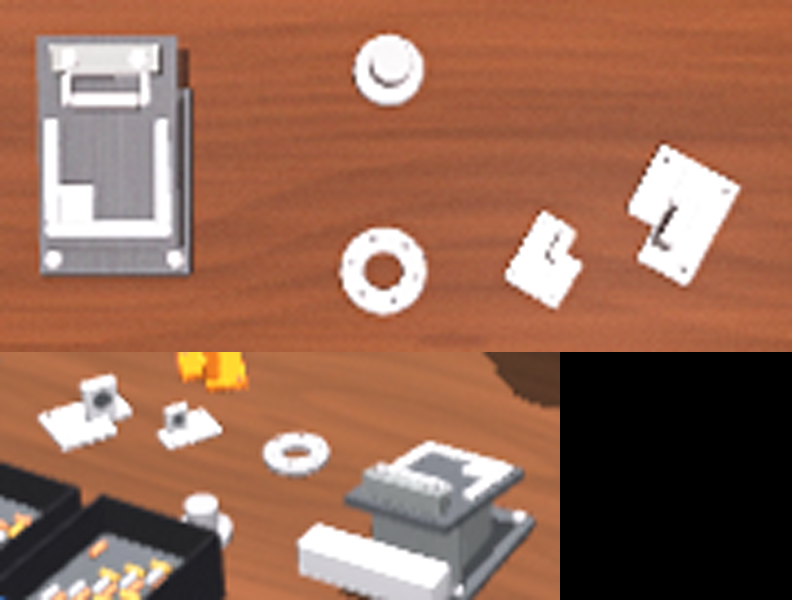

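The larger white bracket is confirmed at top crop (685,215), which is top pixel (355,164). Its stepped end points down-left and its lug is by the notch. On the grey nest the corner block is at crop (75,205), the toe wall at row ~228 and the roller at row ~98, so its high side faces away from the robot. Next I measure both.

```bash
cat > h.py <<'E'
import numpy as np,cv2
from cell import imaging
np.set_printoptions(precision=4,suppress=True)
P={n:imaging.camera_params(n) for n in("scene","top")}
def ray(n,uv):
    p=P[n];R=np.array(p["R"]);uv=np.atleast_2d(uv)
    d=np.c_[(uv[:,0]-p["cx"])/p["fx"],(uv[:,1]-p["cy"])/p["fy"],np.ones(len(uv))]@R
    return -R.T@np.array(p["t"]),d/np.linalg.norm(d,axis=1)[:,None]
def plane(n,uv,z):
    c,d=ray(n,uv);return c+d*((z-c[2])/d[:,2])[:,None]
def tri(a,b):  # top px, scene px -> point, gap
    A=[];B=[];pts=[]
    (c1,d1),(c2,d2)=ray("top",a),ray("scene",b);d1,d2=d1[0],d2[0]
    s=np.linalg.lstsq(np.c_[d1,-d2],c2-c1,rcond=None)[0]
    p,q=c1+s[0]*d1,c2+s[1]*d2;return (p+q)/2,np.linalg.norm(p-q)
def proj(n,X):
    p=P[n];c=np.atleast_2d(X)@np.array(p["R"]).T+np.array(p["t"])
    return np.c_[c[:,0]/c[:,2]*p["fx"]+p["cx"],c[:,1]/c[:,2]*p["fy"]+p["cy"]]
def blob(n,im,x0,y0,x1,y1,thr,seed,k=8):
    c=im[y0:y1,x0:x1].min(2); c=cv2.warpAffine(c,np.float64([[k,0,(k-1)/2],[0,k,(k-1)/2]]),((x1-x0)*k,(y1-y0)*k),flags=cv2.INTER_CUBIC)
    N,L=cv2.connectedComponents((c>thr).astype(np.uint8))
    m=(L==L[int((seed[1]-y0+.5)*k),int((seed[0]-x0+.5)*k)]).astype(np.uint8)
    ct=max(cv2.findContours(m,cv2.RETR_EXTERNAL,cv2.CHAIN_APPROX_NONE)[0],key=cv2.contourArea)[:,0]
    return (ct-(k-1)/2)/k+[x0,y0]
E
python3 - <<'E'
from h import *
t=cv2.imread("pics/top0.png");s=cv2.imread("pics/scene0.png")
c=blob("top",t,338,142,375,185,125,(360,160)); w=plane("top",c,.008)[:,:2]*1000
print("rect",cv2.minAreaRect(w.astype(np.float32)))
ap=lambda c:cv2.approxPolyDP((c*8).astype(np.float32).reshape(-1,1,2),14,True)[:,0]/8
print("top poly",ap(c).tolist()); print(plane("top",ap(c),.008))
print("px around wood/white",t[150,340],t[155,360])
c=blob("scene",s,160,172,191,196,150,(174,188)); print("scene poly",ap(c).tolist())
k=10
a=cv2.resize(t[118:184,205:247],None,fx=9,fy=9,interpolation=cv2.INTER_CUBIC)
b=cv2.resize(s[190:236,242:295],None,fx=7.5,fy=7.5,interpolation=cv2.INTER_CUBIC)
o=np.zeros((600,800,3),np.uint8);o[:594,:378]=a;o[:b.shape[0],390:390+b.shape[1]]=b
o=(255*(o/255.)**1.6).astype(np.uint8)
for i in range(0,42,10): cv2.putText(o,str(205+i),(i*9,598),0,.35,(0,255,255));cv2.line(o,(i*9+4,590),(i*9+4,575),(0,255,255))
for j in range(2,66,10): cv2.putText(o,str(118+j),(0,j*9+4),0,.35,(0,255,255))
for i in range(8,53,10): cv2.putText(o,str(242+i),(390+int(i*7.5),360),0,.35,(0,255,255))
for j in range(0,46,10): cv2.putText(o,str(190+j),(770,int(j*7.5)+8),0,.35,(0,255,255))
m=cv2.resize(s[172:196,160:191],None,fx=9,fy=9,interpolation=cv2.INTER_CUBIC); o[375:375+m.shape[0],390:390+m.shape[1]]=m
cv2.imwrite("pics/crop2.png",o)
E
```

```text
rect ((511.0109558105469, -231.3962860107422), (74.0696029663086, 95.18739318847656), 60.58171463012695)
top poly [[349.9375, 147.4375], [342.3125, 162.8125], [347.5625, 165.9375], [344.5625, 173.9375], [354.9375, 179.5625], [367.8125, 156.9375]]
[[ 0.5679 -0.2229  0.008 ]
 [ 0.5132 -0.1945  0.008 ]
 [ 0.5021 -0.2127  0.008 ]
 [ 0.4739 -0.2014  0.008 ]
 [ 0.4539 -0.2373  0.008 ]
 [ 0.5337 -0.285   0.008 ]]
px around wood/white [ 70  98 168] [255 255 255]
scene poly [[183.4375, 175.4375], [175.8125, 176.9375], [175.6875, 182.3125], [164.5625, 185.8125], [170.6875, 195.0625], [183.9375, 191.0625], [183.5625, 187.5625], [188.1875, 185.8125]]
```

View pics/crop2.png

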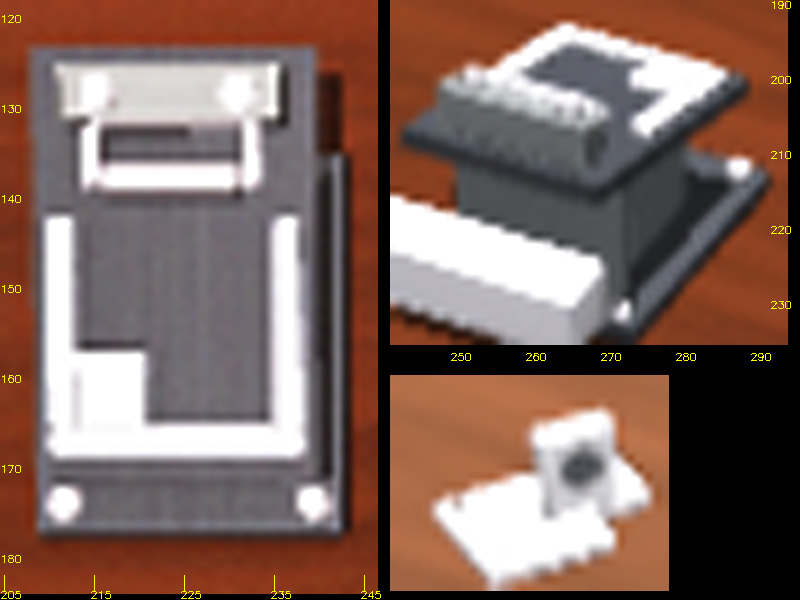

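The bracket's plate corners are at top (349.9,147.4), (367.8,156.9) and (354.9,179.6). For the nest, the toe wall's inner edge is at row ~164.9, the side wall inner edges at columns ~213 and ~235, the roller at rows 136–139 and the foot at rows 135–177. Now I turn these into positions with sub-pixel profiles.

Run:
```python
from h import *
t=cv2.imread("pics/top0.png").min(2).astype(float)
for a,b in(((349.94,147.44),(170.69,195.06)),((367.8,156.9),(164.56,185.8))): print("plate corner",*tri(a,b))
# lug top edge mid in the scene on z=.048 ; predicted lug
th=np.radians(-29.4);ex=np.array([np.cos(th),np.sin(th),0]);ey=np.array([-ex[1],ex[0],0])
mid=np.array([.511,-.2314,.0]);lug=mid-.014*ex
print("pred lug",lug, "top px",proj("top",lug+[0,0,.048]))
print("scene px of lug top corners",proj("scene",np.array([lug+[0,0,.048]+a*.018*ex+b*.007*ey for a in(1,-1) for b in(1,-1)])))
print("scene px plate corners",proj("scene",np.array([mid+[0,0,.008]+.045*ex+b*.035*ey for b in(1,-1)])))
np.set_printoptions(precision=0)
print("toe rows160-171",t[160:172,224:234:3].T)
print("sidewall end 137-146 col 211,237",t[138:146,[210,211,236,237]].T)
print("roller rows 133-142",t[133:142,[219,223,227]].T)
print("cols 207-216 rows145,150",t[[145,150,154],207:217]); print("cols 232-241",t[[145,150,160],231:242])
print("toe outer/block",t[154:160,215:218].T)
print("foot right rows132-140 col 241,242",t[131:140,[240,241,242]].T,"bottom",t[172:180,[225,232]].T,"right",t[[150,165],238:247])
```

```text
plate corner [ 0.5688 -0.2242 -0.0006] 0.0019471917558904137
plate corner [ 0.5331 -0.2837  0.0077] 0.0030620852559149407
pred lug [ 0.4988 -0.2245  0.    ] top px [[353.9091 165.4003]]
scene px of lug top corners [[176.1477 178.9273]
 [174.7979 177.4789]
 [184.1754 176.4638]
 [182.7945 175.0393]]
scene px plate corners [[170.665  193.1379]
 [164.1391 185.6161]]
toe rows160-171 [[153. 146. 149. 148. 141. 244. 255. 255. 236. 140. 149. 128.]
 [153. 154. 154. 150. 147. 245. 255. 255. 238. 146. 155. 139.]
 [146. 150. 147. 148. 144. 245. 255. 255. 238. 137. 148. 131.]
 [151. 149. 150. 146. 141. 246. 255. 255. 239. 142. 149. 135.]]
sidewall end 137-146 col 211,237 [[146. 148. 147. 140. 235. 255. 255. 255.]
 [148. 146. 146. 140. 255. 255. 255. 255.]
 [155. 152. 148. 145. 255. 255. 255. 255.]
 [152. 150. 151. 144. 255. 255. 255. 255.]]
roller rows 133-142 [[134. 151. 133. 234. 255. 253. 146. 128. 151.]
 [130. 146. 130. 233. 255. 255. 141. 127. 144.]
 [153. 157. 137. 233. 255. 255. 146. 136. 156.]]
cols 207-216 rows145,150 [[ 60.  97. 139. 255. 255. 255. 168. 131. 142. 146.]
 [ 61. 103. 142. 255. 255. 255. 171. 135. 144. 146.]
 [ 59.  74. 137. 255. 255. 255. 173. 138. 144. 144.]]
cols 232-241 [[148. 150. 147. 142. 231. 255. 255. 155. 144.  87.  73.]
 [145. 150. 148. 141. 230. 255. 255. 194. 144.  91.  72.]
 [144. 149. 151. 143. 223. 255. 255. 240. 158. 114.  71.]]
toe outer/block [[144. 142. 104. 255. 255. 255.]
 [144. 142. 110. 255. 255. 255.]
 [142. 142. 113. 255. 255. 255.]]
foot right rows132-140 col 241,242 [[ 79.  81.  82.  75. 116. 129. 118.  96.  90.]
 [ 43.  44.  46.  40. 102. 116.  87.  74.  71.]
 [ 43.  42.  41.  40. 144. 164. 158. 156. 157.]] bottom [[135. 142. 140. 139. 143.  87.  52.  60.]
 [145. 149. 141. 148. 155.  88.  54.  58.]] right [[194. 144.  91.  72. 160.  66.  57.  62.  64.]
 [231. 154. 114.  72. 161.  59.  61.  66.  60.]]
```

Run:
```python
from h import *
z0=.085
print("toe top edge",plane("top",[[224,164.85],[233,164.85]],.082))
print("foot edge",plane("top",[[242.5,140],[242.5,170],[242.5,134.6],[242.5,176.9]],.010))
for r,z in((145,.102),(160,.089)): print("walls",r,plane("top",[[212.75,r],[234.75,r]],z))
print("roller axis",plane("top",[[223,137.2]],.106))
print("wall ends",plane("top",[[211,141.7],[237,141.6]],.098))
print("block end",plane("top",[[216,156.7]],.088))
```

```text
toe top edge [[0.498  0.2153 0.082 ]
 [0.4979 0.1855 0.082 ]]
foot edge [[0.5955 0.1563 0.01  ]
 [0.489  0.1564 0.01  ]
 [0.6148 0.1562 0.01  ]
 [0.4647 0.1564 0.01  ]]
walls 145 [[0.5611 0.2507 0.102 ]
 [0.5608 0.1786 0.102 ]]
walls 160 [[0.5134 0.2518 0.089 ]
 [0.5131 0.1793 0.089 ]]
roller axis [[0.5861 0.2169 0.106 ]]
wall ends [[0.5729 0.257  0.098 ]
 [0.5729 0.1715 0.098 ]]
block end [[0.5245 0.2413 0.088 ]]
```

The measurements agree:

- **Nest:** foot centre (0.540, 0.2163), wall centre y 0.2155, yaw ≈ 0, toe wall at x ≈ 0.499 on the floor. That puts the frame about 3.5 mm up the slope.
- **Bracket:** middle at (0.511, -0.231), yaw -29.4°, lug at (0.499, -0.2245).

Now I move.

```bash
cat >> h.py <<'E'
from scipy.spatial.transform import Rotation as Ro
from cell import telemetry
def go(pos,yaw,pitch=0.):
    """deltas in tool axes: shift in the current frame first, rotvec deg after; target tool z=-z_b, y=y_b"""
    s=telemetry.sense();R=np.array(s["orientation"])
    Rb=Ro.from_euler("zy",[np.radians(yaw),-pitch]).as_matrix()
    T=Rb@np.diag([-1.,1,-1]); rv=np.degrees(Ro.from_matrix(R.T@T).as_rotvec())
    d=np.array(pos)-s["position"]
    print("t",s["time"],"pos",s["position"],"F",s["ft_force"],"grip",s["gripper_force"],s["opening"])
    print("shift now-axes",R.T@d,"turn",rv,"shift after-turn axes",T.T@d)
E
python3 -m crank '[{"dx":-0.0396,"dy":-0.0229,"dz":-0.0026,"hand":0.045},{"dx":-0.0396,"dy":-0.0229,"dz":-0.0026},{"dx":-0.0396,"dy":-0.0229,"dz":-0.0026},{"dx":-0.0396,"dy":-0.0229,"dz":-0.0026},{"dx":-0.0396,"dy":-0.0229,"dz":-0.0026},{"dx":-0.0396,"dy":-0.0229,"dz":-0.0026},{"dx":-0.0396,"dy":-0.0229,"dz":-0.0026},{"dx":-0.0396,"dy":-0.0229,"dz":-0.0026},{"dx":-0.0396,"dy":-0.0229,"dz":-0.0026},{"dx":-0.0396,"dy":-0.0229,"dz":-0.0026},{"wz":8.4}]' 20
python3 -m crank '[{"dx":-0.0215,"dy":-0.0424},{"dx":-0.0215,"dy":-0.0424},{"dx":-0.0215,"dy":-0.0424},{"dx":-0.0215,"dy":-0.0424},{"dx":-0.0215,"dy":-0.0424},{"dx":-0.0215,"dy":-0.0424},{"dx":-0.0215,"dy":-0.0424},{"dx":-0.0215,"dy":-0.0424},{"dx":-0.0215,"dy":-0.0424},{"dx":-0.0215,"dy":-0.0424},{},{}]'
python3 -c "
from h import *
go([.4988,-.2245,.06],-29.4)"
```

```text
t 0.1 pos [0.233  0.6062 0.2137] F [ 0.4217  0.908  -0.7716] grip 0.0 0.9984652558208114
shift now-axes [-0.5461 -0.6799  0.1549] turn [-0.0939  0.0148  8.381 ] shift after-turn axes [-0.6394 -0.5933  0.1537]invalid input
invalid input
```

```bash
python3 -m crank '[{"dx":-0.0396,"dy":-0.0229,"dz":-0.0026,"wx":0,"wy":0,"wz":0,"hand":0.045}]' 20
```

```text
time: 0.2
position: [0.2561, 0.5746, 0.2159]
orientation: [[-0.937, 0.349, -0.004], [0.349, 0.937, 0.001], [0.004, -0.0, -1.0]]
ft_force: [-0.2, 0.5, 0.8]
opening: 0.933
gripper_force: 0.0
```

Every row needs all its fields.

```bash
python3 -m crank '[{"dx":-0.0396,"dy":-0.0229,"dz":-0.0026,"wx":0,"wy":0,"wz":0,"hand":0.045},{"dx":-0.0396,"dy":-0.0229,"dz":-0.0026,"wx":0,"wy":0,"wz":0,"hand":0.045},{"dx":-0.0396,"dy":-0.0229,"dz":-0.0026,"wx":0,"wy":0,"wz":0,"hand":0.045},{"dx":-0.0396,"dy":-0.0229,"dz":-0.0026,"wx":0,"wy":0,"wz":0,"hand":0.045},{"dx":-0.0396,"dy":-0.0229,"dz":-0.0026,"wx":0,"wy":0,"wz":0,"hand":0.045},{"dx":-0.0396,"dy":-0.0229,"dz":-0.0026,"wx":0,"wy":0,"wz":0,"hand":0.045},{"dx":-0.0396,"dy":-0.0229,"dz":-0.0026,"wx":0,"wy":0,"wz":0,"hand":0.045},{"dx":-0.0396,"dy":-0.0229,"dz":-0.0026,"wx":0,"wy":0,"wz":0,"hand":0.045},{"dx":-0.0396,"dy":-0.0229,"dz":-0.0026,"wx":0,"wy":0,"wz":0,"hand":0.045},{"dx":0,"dy":0,"dz":0,"wx":0,"wy":0,"wz":8.4,"hand":0.045}]'
python3 -m crank '[{"dx":-0.0215,"dy":-0.0424,"dz":0,"wx":0,"wy":0,"wz":0,"hand":0.045},{"dx":-0.0215,"dy":-0.0424,"dz":0,"wx":0,"wy":0,"wz":0,"hand":0.045},{"dx":-0.0215,"dy":-0.0424,"dz":0,"wx":0,"wy":0,"wz":0,"hand":0.045},{"dx":-0.0215,"dy":-0.0424,"dz":0,"wx":0,"wy":0,"wz":0,"hand":0.045},{"dx":-0.0215,"dy":-0.0424,"dz":0,"wx":0,"wy":0,"wz":0,"hand":0.045},{"dx":-0.0215,"dy":-0.0424,"dz":0,"wx":0,"wy":0,"wz":0,"hand":0.045},{"dx":-0.0215,"dy":-0.0424,"dz":0,"wx":0,"wy":0,"wz":0,"hand":0.045},{"dx":-0.0215,"dy":-0.0424,"dz":0,"wx":0,"wy":0,"wz":0,"hand":0.045},{"dx":-0.0215,"dy":-0.0424,"dz":0,"wx":0,"wy":0,"wz":0,"hand":0.045},{"dx":0,"dy":0,"dz":0,"wx":0,"wy":0,"wz":0,"hand":0.045},{"dx":0,"dy":0,"dz":0,"wx":0,"wy":0,"wz":0,"hand":0.045}]'
python3 -c "
from h import *
go([.4988,-.2245,.06],-29.4)"
```

```text
time: 1.2
position: [0.5251, 0.2434, 0.2408]
orientation: [[-0.865, 0.503, 0.002], [0.503, 0.865, -0.003], [-0.004, -0.001, -1.0]]
ft_force: [0.3, 0.3, 0.0]
opening: 0.491
gripper_force: 0.0
time: 2.3
position: [0.5012, -0.1773, 0.2402]
orientation: [[-0.87, 0.494, -0.001], [0.494, 0.87, 0.0], [0.001, -0.0, -1.0]]
ft_force: [-0.0, 1.2, 0.0]
opening: 0.488
gripper_force: 0.0
t 2.3 pos [ 0.5012 -0.1773  0.2402] F [-0.0325  1.2253  0.0355] grip 0.0 0.488339251750188
shift now-axes [-0.0213 -0.0422  0.1802] turn [-0.0067 -0.0437 -0.1782] shift after-turn axes [-0.021  -0.0423  0.1802]
```

```bash
python3 -m crank '[{"dx":-0.0106,"dy":-0.0211,"dz":0.036,"wx":0,"wy":0,"wz":0,"hand":0.045},{"dx":-0.0106,"dy":-0.0211,"dz":0.036,"wx":0,"wy":0,"wz":0,"hand":0.045},{"dx":0,"dy":0,"dz":0.045,"wx":0,"wy":0,"wz":0,"hand":0.045},{"dx":0,"dy":0,"dz":0.045,"wx":0,"wy":0,"wz":0,"hand":0.045},{"dx":0,"dy":0,"dz":0,"wx":0,"wy":0,"wz":0,"hand":0.045},{"dx":0,"dy":0,"dz":0,"wx":0,"wy":0,"wz":0,"hand":0.045}]'
python3 - <<'E'
from h import *
a=imaging.capture("top")[120:200,310:400,::-1];b=imaging.capture("scene")[140:200,145:235,::-1]
o=np.zeros((600,800,3),np.uint8);o[:320,:360]=cv2.resize(a,None,fx=4,fy=4,interpolation=2);o[:420,365:800]=cv2.resize(b,(630,420),interpolation=2)[:,60:495]
cv2.imwrite("pics/a3.png",o); go([.4988,-.2245,.017],-29.4)
E
```

```text
time: 2.9
position: [0.4997, -0.2223, 0.0787]
orientation: [[-0.872, 0.489, -0.001], [0.489, 0.872, 0.001], [0.002, 0.0, -1.0]]
ft_force: [0.3, -0.8, 0.4]
opening: 0.491
gripper_force: 0.0
t 3.0 pos [ 0.5014 -0.2234  0.0809] F [ 0.0185 -0.1739  0.211 ] grip 0.0 0.48575919418196395
shift now-axes [ 0.002  -0.0023  0.0639] turn [0.0678 0.2081 0.0594] shift after-turn axes [ 0.0018 -0.0022  0.0639]
```

View pics/a3.png

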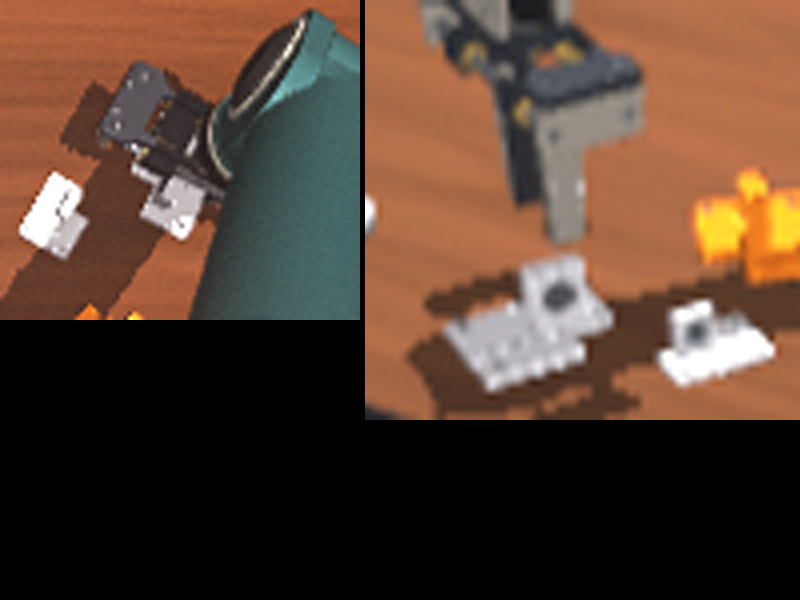

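The fingers hang above the lug, which is at right-panel (550,290), one on each side of it. I'll descend and grip.

```bash
python3 -m crank '[{"dx":0.001,"dy":-0.002,"dz":0.03,"wx":0,"wy":0,"wz":0,"hand":0.045},{"dx":0,"dy":0,"dz":0.02,"wx":0,"wy":0,"wz":0,"hand":0.045},{"dx":0,"dy":0,"dz":0.011,"wx":0,"wy":0,"wz":0,"hand":0.045},{"dx":0,"dy":0,"dz":0,"wx":0,"wy":0,"wz":0,"hand":0.045},{"dx":0,"dy":0,"dz":0,"wx":0,"wy":0,"wz":0,"hand":0.045}]'
python3 -m crank '[{"dx":0,"dy":0,"dz":0,"wx":0,"wy":0,"wz":0,"hand":0.02},{"dx":0,"dy":0,"dz":0,"wx":0,"wy":0,"wz":0,"hand":0.01},{"dx":0,"dy":0,"dz":0,"wx":0,"wy":0,"wz":0,"hand":0.005},{"dx":0,"dy":0,"dz":0,"wx":0,"wy":0,"wz":0,"hand":0.005},{"dx":0,"dy":0,"dz":0,"wx":0,"wy":0,"wz":0,"hand":0.005},{"dx":0,"dy":0,"dz":0,"wx":0,"wy":0,"wz":0,"hand":0.005}]' 30
python3 -c "
from h import *
go([.4988,-.2245,.017],-29.4)
go([.5209,.2155,.16],0,.4)"
```

```text
time: 3.5
position: [0.4988, -0.2253, 0.0191]
orientation: [[-0.871, 0.491, 0.002], [0.491, 0.871, -0.001], [-0.002, 0.001, -1.0]]
ft_force: [0.1, -0.2, 0.1]
opening: 0.488
gripper_force: 0.0
time: 4.1
position: [0.4978, -0.2249, 0.0178]
orientation: [[-0.871, 0.491, 0.0], [0.491, 0.871, 0.0], [-0.0, 0.0, -1.0]]
ft_force: [-1.1, 0.8, 3.6]
opening: 0.151
gripper_force: 30.0
t 4.1 pos [ 0.4978 -0.2249  0.0178] F [-1.1106  0.8437  3.5661] grip 30.000404119491577 0.15062550706606195
shift now-axes [-0.0006  0.0009  0.0008] turn [ 0.0136  0.0147 -0.0298] shift after-turn axes [-0.0006  0.0009  0.0008]
t 4.1 pos [ 0.4978 -0.2249  0.0178] F [-1.1106  0.8437  3.5661] grip 30.000404119491577 0.15062550706606195
shift now-axes [ 0.1963  0.395  -0.1421] turn [ -5.8758 -22.3917 -29.0345] shift after-turn axes [-0.0766  0.4404 -0.1219]
```

The lug is gripped: opening 13.9 mm at 30 N. I'll lift, carry and turn it.

```bash
python3 -m crank '[{"dx":0,"dy":0,"dz":-0.03,"wx":0,"wy":0,"wz":0,"hand":0.005},{"dx":0,"dy":0,"dz":-0.045,"wx":0,"wy":0,"wz":0,"hand":0.005},{"dx":0,"dy":0,"dz":-0.045,"wx":0,"wy":0,"wz":0,"hand":0.005},{"dx":0,"dy":0,"dz":-0.045,"wx":0,"wy":0,"wz":0,"hand":0.005},{"dx":0.0196,"dy":0.0395,"dz":-0.015,"wx":0,"wy":0,"wz":0,"hand":0.005},{"dx":0.0196,"dy":0.0395,"dz":0,"wx":0,"wy":0,"wz":0,"hand":0.005},{"dx":0.0196,"dy":0.0395,"dz":0,"wx":0,"wy":0,"wz":0,"hand":0.005},{"dx":0.0196,"dy":0.0395,"dz":0,"wx":0,"wy":0,"wz":0,"hand":0.005},{"dx":0.0196,"dy":0.0395,"dz":0,"wx":0,"wy":0,"wz":0,"hand":0.005}]'
python3 -m crank '[{"dx":0.0196,"dy":0.0395,"dz":0,"wx":0,"wy":0,"wz":0,"hand":0.005},{"dx":0.0196,"dy":0.0395,"dz":0,"wx":0,"wy":0,"wz":0,"hand":0.005},{"dx":0.0196,"dy":0.0395,"dz":0,"wx":0,"wy":0,"wz":0,"hand":0.005},{"dx":0.0196,"dy":0.0395,"dz":0,"wx":0,"wy":0,"wz":0,"hand":0.005},{"dx":0.0196,"dy":0.0395,"dz":0,"wx":0,"wy":0,"wz":0,"hand":0.005},{"dx":0,"dy":0,"dz":0,"wx":0,"wy":0,"wz":-7.35,"hand":0.005},{"dx":0,"dy":0,"dz":0,"wx":0,"wy":0,"wz":-7.35,"hand":0.005},{"dx":0,"dy":0,"dz":0,"wx":0,"wy":0,"wz":-7.35,"hand":0.005},{"dx":0,"dy":0,"dz":0,"wx":0,"wy":0,"wz":-7.35,"hand":0.005},{"dx":0,"dy":0,"dz":0,"wx":0,"wy":0,"wz":0,"hand":0.005}]'
python3 -m crank '[{"dx":0,"dy":0,"dz":0,"wx":0,"wy":-8,"wz":0,"hand":0.005},{"dx":0,"dy":0,"dz":0,"wx":0,"wy":-8,"wz":0,"hand":0.005},{"dx":0,"dy":0,"dz":0,"wx":0,"wy":-8,"wz":0,"hand":0.005},{"dx":0,"dy":0,"dz":0,"wx":0,"wy":0,"wz":0,"hand":0.005},{"dx":0,"dy":0,"dz":0,"wx":0,"wy":0,"wz":0,"hand":0.005}]'
python3 -c "
from h import *
go([.5209,.2155,.15],0,.42)"
```

```text
time: 5.0
position: [0.5085, -0.003, 0.1972]
orientation: [[-0.871, 0.491, -0.001], [0.491, 0.871, 0.0], [0.001, -0.0, -1.0]]
ft_force: [0.8, -0.2, -2.5]
opening: 0.149
gripper_force: 30.0
time: 6.0
position: [0.5204, 0.2151, 0.1968]
orientation: [[-1.0, 0.0, -0.001], [0.0, 1.0, -0.001], [0.001, -0.001, -1.0]]
ft_force: [0.5, 0.4, -2.2]
opening: 0.147
gripper_force: 30.0
time: 6.5
position: [0.521, 0.2153, 0.1977]
orientation: [[-0.918, 0.002, 0.395], [0.001, 1.0, -0.002], [-0.395, -0.002, -0.918]]
ft_force: [1.2, 0.6, -1.7]
opening: 0.148
gripper_force: 30.0
t 6.5 pos [0.521  0.2153 0.1977] F [ 1.1628  0.6277 -1.7102] grip 29.999240040779114 0.14804595732954642
shift now-axes [0.0189 0.0003 0.0438] turn [-0.1409 -0.7703 -0.0709] shift after-turn axes [0.0195 0.0002 0.0435]
```

```bash
python3 -m crank '[{"dx":0.008,"dy":0,"dz":0.023,"wx":0,"wy":0,"wz":0,"hand":0.005},{"dx":0.008,"dy":0,"dz":0.023,"wx":0,"wy":0,"wz":0,"hand":0.005},{"dx":0.008,"dy":0,"dz":0.023,"wx":0,"wy":0,"wz":0,"hand":0.005},{"dx":0,"dy":0,"dz":0,"wx":0,"wy":-0.8,"wz":0,"hand":0.005},{"dx":0,"dy":0,"dz":0,"wx":0,"wy":0,"wz":0,"hand":0.005},{"dx":0,"dy":0,"dz":0,"wx":0,"wy":0,"wz":0,"hand":0.005}]'
python3 - <<'E'
from h import *
a=imaging.capture("top")[115:185,195:265,::-1];b=imaging.capture("scene")[160:240,230:305,::-1]
o=np.zeros((560,800,3),np.uint8);o[:350,:350]=cv2.resize(a,None,fx=5,fy=5,interpolation=2);o[:464,355:790]=cv2.resize(b,None,fx=5.8,fy=5.8,interpolation=2)
cv2.imwrite("pics/a4.png",o); go([.5206,.2155,.105],0,.42)
E
```

```text
time: 7.1
position: [0.5285, 0.2145, 0.1253]
orientation: [[-0.912, 0.004, 0.411], [0.003, 1.0, -0.003], [-0.411, -0.002, -0.912]]
ft_force: [0.2, 0.0, -1.9]
opening: 0.151
gripper_force: 30.0
t 7.2 pos [0.5281 0.2147 0.1255] F [-0.518   0.1473 -2.8954] grip 29.99926060438156 0.1548996595268149
shift now-axes [0.0153 0.0008 0.0156] turn [-0.138   0.2138 -0.1455] shift after-turn axes [0.0152 0.0008 0.0157]
```

View pics/a4.png

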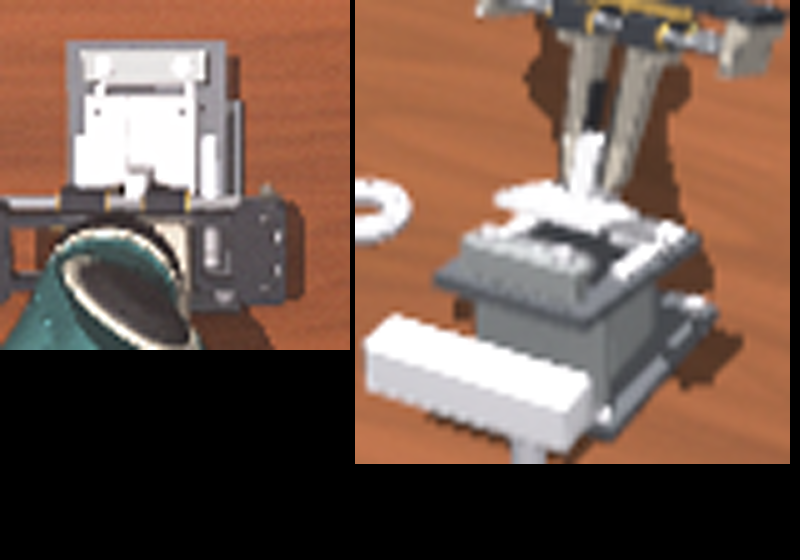

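The top panel shows the plate at columns 83–198, centred between the pocket's side walls once its height is allowed for. The scene panel shows its toe down, above the pocket. I'll lower it gently until it touches.

```bash
python3 -m crank '[{"dx":0.0016,"dy":0.0004,"dz":0.0036,"wx":0,"wy":0,"wz":0,"hand":0.005},{"dx":0.0016,"dy":0,"dz":0.0036,"wx":0,"wy":0,"wz":0,"hand":0.005},{"dx":0.0016,"dy":0,"dz":0.0036,"wx":0,"wy":0,"wz":0,"hand":0.005},{"dx":0,"dy":0,"dz":0,"wx":0,"wy":0,"wz":0,"hand":0.005},{"dx":0,"dy":0,"dz":0,"wx":0,"wy":0,"wz":0,"hand":0.005}]'
for i in 1; do python3 -m crank '[{"dx":0.0008,"dy":0,"dz":0.0018,"wx":0,"wy":0,"wz":0,"hand":0.005},{"dx":0,"dy":0,"dz":0,"wx":0,"wy":0,"wz":0,"hand":0.005},{"dx":0,"dy":0,"dz":0,"wx":0,"wy":0,"wz":0,"hand":0.005}]'; done
python3 -m crank '[{"dx":0.0008,"dy":0,"dz":0.0018,"wx":0,"wy":0,"wz":0,"hand":0.005},{"dx":0,"dy":0,"dz":0,"wx":0,"wy":0,"wz":0,"hand":0.005},{"dx":0,"dy":0,"dz":0,"wx":0,"wy":0,"wz":0,"hand":0.005}]'
```

```text
time: 7.7
position: [0.5266, 0.215, 0.1127]
orientation: [[-0.912, 0.002, 0.41], [0.001, 1.0, -0.003], [-0.41, -0.002, -0.912]]
ft_force: [-0.5, -0.0, -2.1]
opening: 0.152
gripper_force: 30.0
time: 8.0
position: [0.5268, 0.215, 0.1109]
orientation: [[-0.912, 0.002, 0.41], [0.001, 1.0, -0.003], [-0.41, -0.002, -0.912]]
ft_force: [0.6, -0.7, -2.2]
opening: 0.15
gripper_force: 30.0
time: 8.3
position: [0.5268, 0.2149, 0.1089]
orientation: [[-0.912, 0.002, 0.41], [0.001, 1.0, -0.003], [-0.41, -0.002, -0.912]]
ft_force: [0.3, 0.3, -2.3]
opening: 0.151
gripper_force: 30.0
```

```bash
python3 -m crank '[{"dx":0.0004,"dy":0,"dz":0.0009,"wx":0,"wy":0,"wz":0,"hand":0.005},{"dx":0,"dy":0,"dz":0,"wx":0,"wy":0,"wz":0,"hand":0.005}]' | sed -n '2p;4p'
python3 -m crank '[{"dx":0.0004,"dy":0,"dz":0.0009,"wx":0,"wy":0,"wz":0,"hand":0.005},{"dx":0,"dy":0,"dz":0,"wx":0,"wy":0,"wz":0,"hand":0.005}]'| sed -n '2p;4p'
python3 -m crank '[{"dx":0.0004,"dy":0,"dz":0.0009,"wx":0,"wy":0,"wz":0,"hand":0.005},{"dx":0,"dy":0,"dz":0,"wx":0,"wy":0,"wz":0,"hand":0.005}]'| sed -n '2p;4p'
python3 -m crank '[{"dx":0.0004,"dy":0,"dz":0.0009,"wx":0,"wy":0,"wz":0,"hand":0.005},{"dx":0,"dy":0,"dz":0,"wx":0,"wy":0,"wz":0,"hand":0.005}]'| sed -n '2p;4p'
```

```text
position: [0.5268, 0.2149, 0.1078]
ft_force: [0.6, -0.9, -2.0]
position: [0.5267, 0.2149, 0.1068]
ft_force: [0.3, -0.8, -3.0]
position: [0.5269, 0.2149, 0.1065]
ft_force: [-3.8, -0.7, 5.1]
position: [0.527, 0.215, 0.1064]
ft_force: [-8.7, -3.0, 15.6]
```

Floor contact at z ≈ 0.1066, where predicted, so the toe is inside the pocket. I'll ease off 1 mm and slide down the slope to the toe wall.

```bash
python3 -m crank '[{"dx":-0.0006,"dy":0,"dz":-0.0015,"wx":0,"wy":0,"wz":0,"hand":0.005},{"dx":0.0015,"dy":0,"dz":-0.0003,"wx":0,"wy":0,"wz":0,"hand":0.005},{"dx":0.0015,"dy":0,"dz":-0.0003,"wx":0,"wy":0,"wz":0,"hand":0.005},{"dx":0,"dy":0,"dz":0,"wx":0,"wy":0,"wz":0,"hand":0.005}]' | sed -n '2p;4p'
python3 -m crank '[{"dx":0.001,"dy":0,"dz":-0.0002,"wx":0,"wy":0,"wz":0,"hand":0.005},{"dx":0,"dy":0,"dz":0,"wx":0,"wy":0,"wz":0,"hand":0.005}]' | sed -n '2p;4p'
python3 -m crank '[{"dx":0.001,"dy":0,"dz":-0.0002,"wx":0,"wy":0,"wz":0,"hand":0.005},{"dx":0,"dy":0,"dz":0,"wx":0,"wy":0,"wz":0,"hand":0.005}]' | sed -n '2p;4p'
python3 -m crank '[{"dx":0.001,"dy":0,"dz":-0.0002,"wx":0,"wy":0,"wz":0,"hand":0.005},{"dx":0,"dy":0,"dz":0,"wx":0,"wy":0,"wz":0,"hand":0.005}]' | sed -n '2p;4p'
```

```text
position: [0.524, 0.2152, 0.1061]
ft_force: [0.3, -0.3, 0.4]
position: [0.5231, 0.2152, 0.1059]
ft_force: [1.6, 0.1, 0.6]
position: [0.522, 0.2151, 0.1056]
ft_force: [1.2, 0.7, 1.1]
position: [0.5209, 0.2151, 0.1054]
ft_force: [1.0, -0.0, 0.9]
```

```bash
python3 -m crank '[{"dx":0.001,"dy":0,"dz":-0.0002,"wx":0,"wy":0,"wz":0,"hand":0.005},{"dx":0,"dy":0,"dz":0,"wx":0,"wy":0,"wz":0,"hand":0.005}]' | sed -n '2p;4p'
python3 -m crank '[{"dx":0.001,"dy":0,"dz":-0.0002,"wx":0,"wy":0,"wz":0,"hand":0.005},{"dx":0,"dy":0,"dz":0,"wx":0,"wy":0,"wz":0,"hand":0.005}]' | sed -n '2p;4p'
```

```text
position: [0.5199, 0.2151, 0.1052]
ft_force: [1.7, 0.3, 2.1]
position: [0.5189, 0.2151, 0.1049]
ft_force: [1.3, 0.6, 2.6]
```

```bash
python3 -m crank '[{"dx":0.001,"dy":0,"dz":-0.0003,"wx":0,"wy":0,"wz":0,"hand":0.005},{"dx":0,"dy":0,"dz":0,"wx":0,"wy":0,"wz":0,"hand":0.005}]' | sed -n '2p;4p'
python3 -m crank '[{"dx":0.001,"dy":0,"dz":-0.0003,"wx":0,"wy":0,"wz":0,"hand":0.005},{"dx":0,"dy":0,"dz":0,"wx":0,"wy":0,"wz":0,"hand":0.005}]' | sed -n '2p;4p'
```

```text
position: [0.5183, 0.2151, 0.105]
ft_force: [3.9, 0.6, 1.7]
position: [0.5181, 0.2151, 0.105]
ft_force: [8.4, -1.3, -2.3]
```

The toe wall is felt at x ≈ 0.518. I'll tip the upper edge down onto the roller about the toe.

```bash
python3 -m crank '[{"dx":-0.0005,"dy":0,"dz":0.0003,"wx":0,"wy":0.6,"wz":0,"hand":0.005},{"dx":0,"dy":0,"dz":0,"wx":0,"wy":0,"wz":0,"hand":0.005}]' | sed -n '2,4p'
python3 -m crank '[{"dx":-0.0002,"dy":0,"dz":0.0003,"wx":0,"wy":0.6,"wz":0,"hand":0.005},{"dx":0,"dy":0,"dz":0,"wx":0,"wy":0,"wz":0,"hand":0.005}]' | sed -n '2,4p'
python3 -c "
from h import *
s=telemetry.sense();print(s['torque'],s['ft_force']);go([.5183,.2155,.105],0,.4)"
```

```text
position: [0.5184, 0.2151, 0.1048]
orientation: [[-0.916, 0.002, 0.402], [0.002, 1.0, -0.002], [-0.402, -0.001, -0.916]]
ft_force: [5.4, -0.3, -0.1]
position: [0.5186, 0.2151, 0.1046]
orientation: [[-0.92, 0.002, 0.392], [0.002, 1.0, -0.002], [-0.392, -0.001, -0.92]]
ft_force: [4.6, -0.2, 1.2]
[-0.0098 -0.936   0.0322] [ 4.5779 -0.207   1.1904]
t 11.3 pos [0.5186 0.2151 0.1046] F [ 4.5779 -0.207   1.1904] grip 30.000727772712708 0.15277205337322255
shift now-axes [ 0.0001  0.0004 -0.0005] turn [-0.1197  0.1668 -0.0886] shift after-turn axes [ 0.0001  0.0004 -0.0005]
```

```bash
python3 -m crank '[{"dx":-0.0001,"dy":0,"dz":0.0002,"wx":0,"wy":0.4,"wz":0,"hand":0.005},{"dx":0,"dy":0,"dz":0,"wx":0,"wy":0,"wz":0,"hand":0.005}]' | sed -n '2,4p'
python3 -m crank '[{"dx":0,"dy":0,"dz":0,"wx":0,"wy":0,"wz":0,"hand":0.015},{"dx":0,"dy":0,"dz":0,"wx":0,"wy":0,"wz":0,"hand":0.018},{"dx":0,"dy":0,"dz":0,"wx":0,"wy":0,"wz":0,"hand":0.024},{"dx":0,"dy":0,"dz":0,"wx":0,"wy":0,"wz":0,"hand":0.03},{"dx":0,"dy":0,"dz":0,"wx":0,"wy":0,"wz":0,"hand":0.034},{"dx":0,"dy":0,"dz":0,"wx":0,"wy":0,"wz":0,"hand":0.034}]' 
python3 -m crank '[{"dx":0,"dy":0,"dz":-0.01,"wx":0,"wy":0,"wz":0,"hand":0.034},{"dx":0,"dy":0,"dz":-0.03,"wx":0,"wy":0,"wz":0,"hand":0.034},{"dx":0,"dy":0,"dz":-0.03,"wx":0,"wy":0,"wz":0,"hand":0.034},{"dx":0,"dy":0,"dz":0,"wx":0,"wy":0,"wz":0,"hand":0.001},{"dx":0,"dy":0,"dz":0,"wx":0,"wy":0,"wz":0,"hand":0.001}]'
python3 - <<'E'
from h import *
a=imaging.capture("top");b=imaging.capture("scene")
cv2.imwrite("pics/top5.png",a[:,:,::-1]);cv2.imwrite("pics/scene5.png",b[:,:,::-1])
a=a[115:185,195:265,::-1];b=b[170:235,235:300,::-1]
o=np.zeros((560,800,3),np.uint8);o[:350,:350]=cv2.resize(a,None,fx=5,fy=5,interpolation=2);o[:442,355:797]=cv2.resize(b,None,fx=6.8,fy=6.8,interpolation=2)
o=(255*(o/255.)**1.5).astype(np.uint8)
cv2.imwrite("pics/a5.png",o)
E
```

```text
position: [0.5188, 0.215, 0.1045]
orientation: [[-0.923, 0.002, 0.386], [0.002, 1.0, -0.002], [-0.386, -0.001, -0.923]]
ft_force: [6.0, 0.2, 0.1]
time: 12.1
position: [0.5176, 0.2149, 0.104]
orientation: [[-0.923, 0.002, 0.384], [0.001, 1.0, -0.003], [-0.384, -0.002, -0.923]]
ft_force: [0.1, 0.2, -0.4]
opening: 0.369
gripper_force: 0.0
time: 12.6
position: [0.4909, 0.2155, 0.1696]
orientation: [[-0.923, 0.002, 0.386], [0.001, 1.0, -0.001], [-0.386, -0.001, -0.923]]
ft_force: [0.8, -1.7, -0.2]
opening: 0.217
gripper_force: 0.0
```

View pics/a5.png

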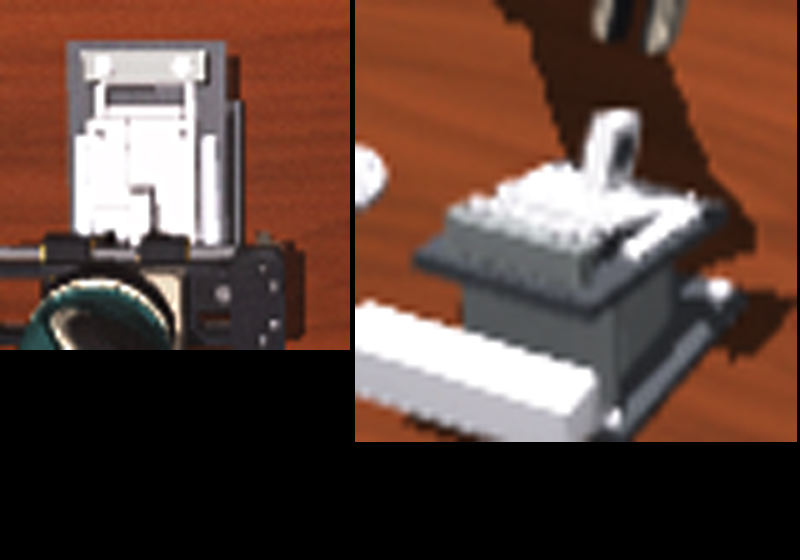

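The bracket lies in the pocket with its upper edge raised on the roller (right panel around (500,205)), and the fingers are clear. I'll move the closed fingers over the bare part of the plate.

```bash
python3 -m crank '[{"dx":-0.012,"dy":0,"dz":-0.015,"wx":0,"wy":0,"wz":0,"hand":0.0},{"dx":0,"dy":0,"dz":0,"wx":0,"wy":5,"wz":0,"hand":0.0},{"dx":0,"dy":0,"dz":0,"wx":0,"wy":5,"wz":0,"hand":0.0},{"dx":0,"dy":0,"dz":0,"wx":0,"wy":0,"wz":0,"hand":0.0},{"dx":0,"dy":0,"dz":0,"wx":0,"wy":0,"wz":0,"hand":0.0}]' 
python3 -c "
from h import *
go([.5532,.2155,.1297],0,.22)
go([.5532,.2155,.165],0,.22)"
```

```text
time: 13.2
position: [0.496, 0.2141, 0.1857]
orientation: [[-0.976, 0.004, 0.218], [0.003, 1.0, -0.005], [-0.218, -0.004, -0.976]]
ft_force: [0.3, 0.1, 0.2]
opening: 0.006
gripper_force: 0.0
t 13.2 pos [0.496  0.2141 0.1857] F [0.3011 0.1102 0.2368] grip 0.0 0.005677862228656212
shift now-axes [-0.0436  0.0018  0.0672] turn [-0.2832 -0.0013 -0.1443] shift after-turn axes [-0.0436  0.0014  0.0672]
t 13.2 pos [0.496  0.2141 0.1857] F [0.3011 0.1102 0.2368] grip 0.0 0.005677862228656212
shift now-axes [-0.0513  0.0017  0.0327] turn [-0.2832 -0.0013 -0.1443] shift after-turn axes [-0.0513  0.0014  0.0327]
```

```bash
python3 -m crank '[{"dx":-0.022,"dy":0.0006,"dz":0,"wx":0,"wy":0,"wz":0,"hand":0.0},{"dx":-0.022,"dy":0.0006,"dz":0,"wx":0,"wy":0,"wz":0,"hand":0.0},{"dx":0,"dy":0,"dz":0.03,"wx":0,"wy":0,"wz":0,"hand":0.0},{"dx":0,"dy":0,"dz":0.025,"wx":0,"wy":0,"wz":0,"hand":0.0},{"dx":0,"dy":0,"dz":0.01,"wx":0,"wy":0,"wz":0,"hand":0.0},{"dx":0,"dy":0,"dz":0,"wx":0,"wy":0,"wz":0,"hand":0.0},{"dx":0,"dy":0,"dz":0,"wx":0,"wy":0,"wz":0,"hand":0.0}]'
python3 - <<'E'
from h import *
b=imaging.capture("scene")[165:230,235:300,::-1]
cv2.imwrite("pics/a6.png",cv2.resize(b,None,fx=8,fy=8,interpolation=2))
go([.5576,.2155,.1102],0,.22)
E
```

```text
time: 13.9
position: [0.553, 0.2164, 0.1336]
orientation: [[-0.976, 0.001, 0.219], [0.001, 1.0, -0.003], [-0.219, -0.002, -0.976]]
ft_force: [0.1, 0.3, 0.6]
opening: 0.005
gripper_force: 0.0
t 13.95 pos [0.5534 0.2166 0.1342] F [-0.3051  0.4678  0.0305] grip 0.0 0.003379918763660174
shift now-axes [ 0.0012 -0.001   0.0244] turn [-0.1111  0.088  -0.0582] shift after-turn axes [ 0.0011 -0.0011  0.0244]
```

View pics/a6.png

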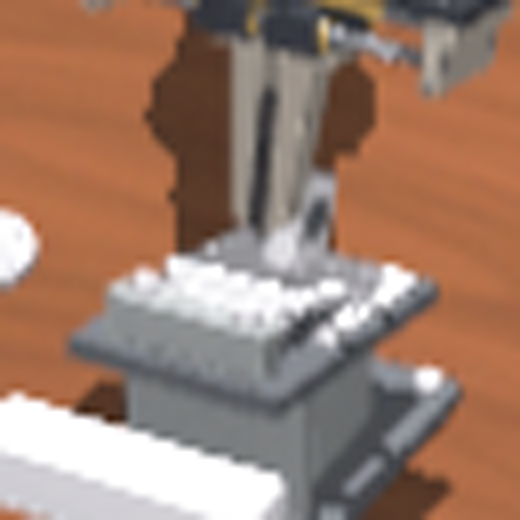

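The closed fingers stand above the bare plate at (265,225), just up-slope of the lug at (315,210). I'll press down in small steps.

```bash
python3 -m crank '[{"dx":0,"dy":-0.0005,"dz":0.006,"wx":0,"wy":0,"wz":0,"hand":0.0},{"dx":0,"dy":0,"dz":0.006,"wx":0,"wy":0,"wz":0,"hand":0.0},{"dx":0,"dy":0,"dz":0.004,"wx":0,"wy":0,"wz":0,"hand":0.0},{"dx":0,"dy":0,"dz":0,"wx":0,"wy":0,"wz":0,"hand":0.0},{"dx":0,"dy":0,"dz":0,"wx":0,"wy":0,"wz":0,"hand":0.0}]'  | sed -n '2p;4p'
python3 -m crank '[{"dx":0,"dy":0,"dz":0.0015,"wx":0,"wy":0,"wz":0,"hand":0.0},{"dx":0,"dy":0,"dz":0.0015,"wx":0,"wy":0,"wz":0,"hand":0.0},{"dx":0,"dy":0,"dz":0,"wx":0,"wy":0,"wz":0,"hand":0.0}]' | sed -n '2p;4p'
python3 -m crank '[{"dx":0,"dy":0,"dz":0.0015,"wx":0,"wy":0,"wz":0,"hand":0.0},{"dx":0,"dy":0,"dz":0,"wx":0,"wy":0,"wz":0,"hand":0.0}]' | sed -n '2p;4p'
python3 -m crank '[{"dx":0,"dy":0,"dz":0.0008,"wx":0,"wy":0,"wz":0,"hand":0.0},{"dx":0,"dy":0,"dz":0,"wx":0,"wy":0,"wz":0,"hand":0.0}]' | sed -n '2p;4p'
python3 -m crank '[{"dx":0,"dy":0,"dz":0.0008,"wx":0,"wy":0,"wz":0,"hand":0.0},{"dx":0,"dy":0,"dz":0,"wx":0,"wy":0,"wz":0,"hand":0.0}]' | sed -n '2p;4p'
```

```text
position: [0.5568, 0.2155, 0.1176]
ft_force: [0.3, 0.1, 0.5]
position: [0.5574, 0.2155, 0.1146]
ft_force: [-0.6, -0.8, -0.5]
position: [0.5577, 0.2155, 0.1132]
ft_force: [0.4, -0.3, 0.3]
position: [0.5579, 0.2156, 0.1125]
ft_force: [-0.6, -0.6, 0.7]
position: [0.5581, 0.2156, 0.1121]
ft_force: [-2.8, -0.6, 3.1]
```

```bash
for k in 1; do python3 -m crank '[{"dx":0,"dy":0,"dz":0.0005,"wx":0,"wy":0,"wz":0,"hand":0.0},{"dx":0,"dy":0,"dz":0,"wx":0,"wy":0,"wz":0,"hand":0.0}]' | sed -n '2p;4p'; done
python3 -m crank '[{"dx":0,"dy":0,"dz":0.0005,"wx":0,"wy":0,"wz":0,"hand":0.0},{"dx":0,"dy":0,"dz":0,"wx":0,"wy":0,"wz":0,"hand":0.0}]' | sed -n '2p;4p'
```

```text
position: [0.5582, 0.2156, 0.1119]
ft_force: [-1.9, -0.7, 5.6]
position: [0.5583, 0.2157, 0.1117]
ft_force: [-4.7, -1.1, 9.0]
```

```bash
python3 -m crank '[{"dx":0,"dy":0,"dz":0.0004,"wx":0,"wy":0,"wz":0,"hand":0.0},{"dx":0,"dy":0,"dz":0,"wx":0,"wy":0,"wz":0,"hand":0.0}]' | sed -n '2p;4p'
python3 -m crank '[{"dx":0,"dy":0,"dz":0.0004,"wx":0,"wy":0,"wz":0,"hand":0.0},{"dx":0,"dy":0,"dz":0,"wx":0,"wy":0,"wz":0,"hand":0.0}]' | sed -n '2p;4p'
```

```text
position: [0.5583, 0.2156, 0.1115]
ft_force: [-6.4, -1.5, 11.8]
position: [0.5586, 0.2156, 0.111]
ft_force: [-5.2, -1.4, 8.4]
```

It is starting to give way at about 12–13 N. I'll follow it down.

```bash
python3 -m crank '[{"dx":0,"dy":0,"dz":0.0005,"wx":0,"wy":0,"wz":0,"hand":0.0},{"dx":0,"dy":0,"dz":0.0005,"wx":0,"wy":0,"wz":0,"hand":0.0},{"dx":0,"dy":0,"dz":0,"wx":0,"wy":0,"wz":0,"hand":0.0}]' | sed -n '2p;4p'
python3 -m crank '[{"dx":0,"dy":0,"dz":0.0005,"wx":0,"wy":0,"wz":0,"hand":0.0},{"dx":0,"dy":0,"dz":0.0005,"wx":0,"wy":0,"wz":0,"hand":0.0},{"dx":0,"dy":0,"dz":0,"wx":0,"wy":0,"wz":0,"hand":0.0}]' | sed -n '2p;4p'
python3 -m crank '[{"dx":0,"dy":0,"dz":0.0005,"wx":0,"wy":0,"wz":0,"hand":0.0},{"dx":0,"dy":0,"dz":0.0005,"wx":0,"wy":0,"wz":0,"hand":0.0},{"dx":0,"dy":0,"dz":0,"wx":0,"wy":0,"wz":0,"hand":0.0}]' | sed -n '2p;4p'
```

```text
position: [0.559, 0.2157, 0.1097]
ft_force: [-2.1, -1.3, 5.9]
position: [0.5595, 0.2156, 0.1085]
ft_force: [-0.3, -1.2, 3.7]
position: [0.5591, 0.2156, 0.1068]
ft_force: [-0.1, 0.2, 1.7]
```

```bash
python3 -m crank '[{"dx":0,"dy":0,"dz":0.001,"wx":0,"wy":0,"wz":0,"hand":0.0},{"dx":0,"dy":0,"dz":0.001,"wx":0,"wy":0,"wz":0,"hand":0.0},{"dx":0,"dy":0,"dz":0,"wx":0,"wy":0,"wz":0,"hand":0.0}]' | sed -n '2p;4p'
python3 -m crank '[{"dx":0,"dy":0,"dz":0.001,"wx":0,"wy":0,"wz":0,"hand":0.0},{"dx":0,"dy":0,"dz":0.001,"wx":0,"wy":0,"wz":0,"hand":0.0},{"dx":0,"dy":0,"dz":0,"wx":0,"wy":0,"wz":0,"hand":0.0}]' | sed -n '2p;4p'
python3 -m crank '[{"dx":0,"dy":0,"dz":0.001,"wx":0,"wy":0,"wz":0,"hand":0.0},{"dx":0,"dy":0,"dz":0.001,"wx":0,"wy":0,"wz":0,"hand":0.0},{"dx":0,"dy":0,"dz":0,"wx":0,"wy":0,"wz":0,"hand":0.0}]' | sed -n '2p;4p'
```

```text
position: [0.5595, 0.2156, 0.1048]
ft_force: [0.4, -0.4, 1.6]
position: [0.5601, 0.2155, 0.1031]
ft_force: [0.3, -0.8, 1.9]
position: [0.5607, 0.2155, 0.1013]
ft_force: [0.5, -0.6, 2.8]
```

```bash
python3 -m crank '[{"dx":0,"dy":0,"dz":0.001,"wx":0,"wy":0,"wz":0,"hand":0.0},{"dx":0,"dy":0,"dz":0,"wx":0,"wy":0,"wz":0,"hand":0.0}]' | sed -n '2p;4p'
python3 -m crank '[{"dx":0,"dy":0,"dz":0.001,"wx":0,"wy":0,"wz":0,"hand":0.0},{"dx":0,"dy":0,"dz":0,"wx":0,"wy":0,"wz":0,"hand":0.0}]' | sed -n '2p;4p'
python3 -m crank '[{"dx":0,"dy":0,"dz":0.0007,"wx":0,"wy":0,"wz":0,"hand":0.0},{"dx":0,"dy":0,"dz":0,"wx":0,"wy":0,"wz":0,"hand":0.0}]' | sed -n '2p;4p'
```

```text
position: [0.5608, 0.2155, 0.1001]
ft_force: [0.6, -0.5, 1.4]
position: [0.5601, 0.2155, 0.0985]
ft_force: [0.1, 0.0, -0.3]
position: [0.5606, 0.2156, 0.0982]
ft_force: [-0.6, 0.3, -0.7]
```

```bash
python3 -m crank '[{"dx":0,"dy":0,"dz":0.0007,"wx":0,"wy":0,"wz":0,"hand":0.0},{"dx":0,"dy":0,"dz":0,"wx":0,"wy":0,"wz":0,"hand":0.0}]' | sed -n '2p;4p'
python3 -m crank '[{"dx":0,"dy":0,"dz":0.0005,"wx":0,"wy":0,"wz":0,"hand":0.0},{"dx":0,"dy":0,"dz":0,"wx":0,"wy":0,"wz":0,"hand":0.0}]' | sed -n '2p;4p'
python3 -m crank '[{"dx":0,"dy":0,"dz":0.0004,"wx":0,"wy":0,"wz":0,"hand":0.0},{"dx":0,"dy":0,"dz":0,"wx":0,"wy":0,"wz":0,"hand":0.0}]' | sed -n '2p;4p'
```

```text
position: [0.5608, 0.2156, 0.0981]
ft_force: [-2.7, -0.3, 4.8]
position: [0.5609, 0.2156, 0.098]
ft_force: [-4.6, -1.0, 8.8]
position: [0.5609, 0.2156, 0.098]
ft_force: [-6.8, -2.3, 12.1]
```

The plate is firm at z = 0.098, the flat height. I'll retract and check.

```bash
python3 -m crank '[{"dx":0,"dy":0,"dz":-0.004,"wx":0,"wy":0,"wz":0,"hand":0.0},{"dx":0,"dy":0,"dz":-0.02,"wx":0,"wy":0,"wz":0,"hand":0.0},{"dx":0,"dy":0,"dz":-0.04,"wx":0,"wy":0,"wz":0,"hand":0.0},{"dx":0,"dy":0,"dz":-0.04,"wx":0,"wy":0,"wz":0,"hand":0.0},{"dx":0.03,"dy":0.03,"dz":-0.01,"wx":0,"wy":0,"wz":0,"hand":0.0},{"dx":0.03,"dy":0.03,"dz":0,"wx":0,"wy":0,"wz":0,"hand":0.0},{"dx":0.03,"dy":0.03,"dz":0,"wx":0,"wy":0,"wz":0,"hand":0.0},{"dx":0,"dy":0.04,"dz":0,"wx":0,"wy":0,"wz":0,"hand":0.0},{"dx":0,"dy":0.04,"dz":0,"wx":0,"wy":0,"wz":0,"hand":0.0},{"dx":0,"dy":0.04,"dz":0,"wx":0,"wy":0,"wz":0,"hand":0.0},{"dx":0,"dy":0,"dz":0,"wx":0,"wy":0,"wz":0,"hand":0.0},{"dx":0,"dy":0,"dz":0,"wx":0,"wy":0,"wz":0,"hand":0.0}]'
python3 - <<'E'
from h import *
A=imaging.capture("top");b=imaging.capture("scene")
a=A[115:185,195:265,::-1];b=b[170:235,235:300,::-1]
o=np.zeros((560,800,3),np.uint8);o[:350,:350]=cv2.resize(a,None,fx=5,fy=5,interpolation=2);o[:442,355:797]=cv2.resize(b,None,fx=6.8,fy=6.8,interpolation=2)
o=(255*(o/255.)**2).astype(np.uint8)
cv2.imwrite("pics/a7.png",o)
E
```

```text
time: 20.35
position: [0.4487, 0.4262, 0.1875]
orientation: [[-0.976, 0.001, 0.218], [-0.0, 1.0, -0.003], [-0.218, -0.003, -0.976]]
ft_force: [-0.2, -0.4, 0.3]
opening: 0.007
gripper_force: 0.0
```

View pics/a7.png

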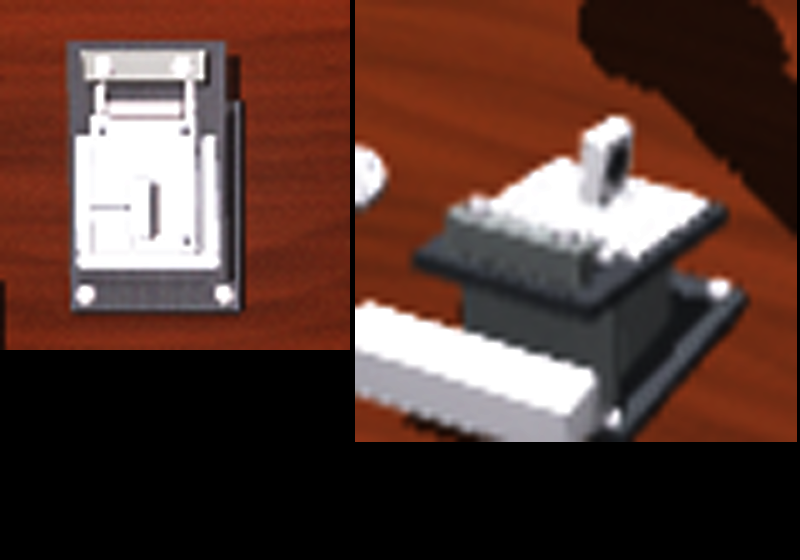

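The picture shows the plate flush in the pocket, with the lug square to the floor at top-panel (145,210), the roller against the upper edge at row ~110, and the arm clear.

```bash
python3 -c "
from cell import robot
print(robot.hand_in())"
```

```text
the job is handed in; nothing more can be done
None
```

The bracket is loaded, pressed in at about 13 N so that it snapped under the roller, and lies flat on the pocket floor by contact height and camera; I handed the job in at about 20 s with the arm clear and no verdict came back.

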